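Shut the supply lever and swing the tap over the empty pan

TASK

Get the bench tap ready to fill the empty steel pan. First push the red valve lever with a finger all the way round to its shut stop, square across its pipe; then push the tap's spout round until its mouth is over the middle of the empty pan, without swinging it across the bread on the way. Leave the pans and everything else standing where they are, and pick nothing up.

Things in the scene. Friction and masses are not known exactly. Their poses are not given: they have to be found in the camera images.
- valve_lever (a joint): angle of the red shut-off lever about its vertical pivot, rad: 0 = open, lever lying along the pipe; it closes clockwise seen from above, to a hard stop at 1.571 = shut, lever square across the pipe. Light friction (about 0.15 N m) holds it wherever it is left. It starts open or nearly so.
- valve_axis (a point): point on the valve lever's pivot axis at the lever's mid-height, 107 mm above the worktop. The valve is fixed to the worktop: a brass ball valve on a copper pipe bridge 140 mm between its two feet, pipe top 66 mm and brass body top 75 mm above the worktop; a nut on the pivot rises to 117 mm.
- lever_tip (a point): outer end of the valve lever, 112 mm from its pivot, same height. The lever is a level bar: red plastic grip from 36 to 112 mm out, 20 mm wide and 10 mm thick (102 to 112 mm above the worktop), with only the pipe (66 mm high at most, feet reaching 94 mm from the pivot) below it while it is open.
- spout (a joint): angle of the spout about the tap's vertical column, rad, anticlockwise seen from above; 0 = straight out of the tap's front; it swings from -1.9 to 1.9. Friction of about 0.25 N m holds it wherever it is left. It starts pointing between the two pans.
- tap_axis (a point): point on the axis of the tap's column, at the height of the spout tube's centre line, 200 mm above the worktop. The column is steel, fixed to the worktop, 36 mm in diameter, with a 42 mm dark hub around this point whose top is 222 mm above the worktop.
- spout_mouth (a point): centre of the spout's mouth, pointing down, 185 mm out from the column's axis and 158 mm above the worktop. The spout is a straight level steel tube 22 mm in diameter from the hub outwards, centre line 200 mm above the worktop, turned down at its end.
- empty_pan: empty open steel pan, loose (about 0.45 kg), rim 176 by 108 mm (its x and y), 65 mm high; origin at the centre of its underside. Its centre lies within about 25 mm of the circle on which the spout's mouth swings.
- bread_pan: the same pan full of golden round bread slices, loose (about 0.6 kg), 176 by 108 mm (x and y), 65 mm high; origin at the centre of its underside. It and the empty pan stand on either side of the spout's starting direction, either way round.
- bottle: plastic bottle with blue cap, 64 mm in diameter, 190 mm high, loose; origin at the centre of its underside. Leave alone.
- cup: steel cup, 62 mm in diameter, 75 mm high, loose, standing between the two pans; origin at the centre of its underside. Leave alone.
- jar: amber glass jar with red lid, 52 mm in diameter, 85 mm high, loose; origin at the centre of its underside. Leave alone.
- ramekin: white ceramic ramekin, 70 mm in diameter, 42 mm high, loose; origin at the centre of its underside. Leave alone.

How it is judged:
On the way, in this order (a step that is already met when the one before it is completed fails the run):
1. the valve lever is pushed round to its shut stop, the spout not yet over the empty pan (value of joint valve_lever above 1.48 rad and not (horizontal distance between spout_mouth and empty_pan below 0.035 m)), for 0.2 s.
2. the spout's mouth is over the middle of the empty pan, the valve still shut (value of joint valve_lever above 1.48 rad and horizontal distance between spout_mouth and empty_pan below 0.035 m), for 0.2 s.
At the end, for the whole second after the job is handed in: The valve lever is within 5 degrees of its shut stop (joint above 1.48 rad); the spout's mouth is at rest within 35 mm, horizontally, of the empty pan's centre; both pans and the four bystanders stand upright within 30 mm of where they started (all of step 2 and velocity of joint spout between -0.03 and 0.03 rad/s and distance of each of bottle, cup, jar, ramekin, empty_pan, bread_pan from where it was at the start of the episode below 0.03 m and angle between each of bottle, cup, jar, ramekin, empty_pan, bread_pan's own z axis and vertical below 0.2 rad); the robot touches nothing.
It fails at once if the spout's mouth is swung across the bread (within 50 mm of the bread pan's centre, horizontally) (horizontal distance between spout_mouth and bread_pan below 0.05 m).
It fails at once if a pan is moved by more than 30 mm, lifted or tipped (distance of any of empty_pan, bread_pan from where it was at the start of the episode above 0.03 m or angle between any of empty_pan, bread_pan's own z axis and vertical above 0.35 rad).
It fails at once if a bystander is moved by more than 30 mm, lifted or tipped (distance of any of bottle, cup, jar, ramekin from where it was at the start of the episode above 0.03 m or angle between any of bottle, cup, jar, ramekin's own z axis and vertical above 0.35 rad).
It also fails if it takes over 64 s, if anything falls off the work surface, if the arm or the gripper's body presses on something with over 40 N, if the wrist force passes 120 N, or if a joint passes its speed limit or range.

ROBOT

A 6-joint arm with a two-finger parallel gripper is mounted at the origin on the work surface. World frame = base frame: x ahead of the robot, y to its left, z up, the work surface at z = 0. Lengths are in m, angles in rad, forces in N, time in s.
With the tool pointing down it reaches from about 0.3 to 0.875 m from the base axis. Payload 6.4 kg.
Tool frame: the origin (TCP) lies midway between the tips of the shut fingers; the grasp point (between the pads) lies ctrl.grip_depth behind it (ctrl.grip_depth is the distance from the TCP to the grasp point, in m); x points along the fingers, y is the direction in which the jaws open and shut, and the axes are right-handed (so a half turn about x gives the same grasp; the last joint's range is limited). The gripper opens to 85 mm and grips with 20 to 120 N. Pads are 22 mm wide; open, the fingers measure 114 mm over their backs; the gripper's body (76 mm by 85 mm) begins 54 mm behind the grasp point. The pads swing forward as they close: fully open they stand 13 mm farther back than shut.
Start: joints at [-1.317, 0.181, 1.607, -0, 1.354, -0.206], TCP at [0.255, -0.515, 0.231] pointing down, gripper open.
Joint ranges: [-2.99, 2.99], [-0.89, 2.07], [0.3, 2.58], [-1.14, 4.28], [0, 2.63], [-3.12, 3.12]. Speed limits (rad/s): [2.57, 2.57, 3.01, 3.14, 3.14, 3.14].

INTERFACE

Orientations are given as a unit quaternion [w, x, y, z].
In Python, from bench import ctrl gives the robot as it stands.
- The arm moves only by the tool carry_out, never from a script. Its argument "motion" is one flat list of numbers, 7 for each row, row after row: the turn, a rotation vector about the tool's x, y, z in degrees, then the shift along the tool's x, y, z in m, then the gripper's target within -1 to 1 (shut at 1, half-way at 0, fully open at -1). A call has 1 to 10 rows; each row shifts and turns the pose as measured when the row begins, along the tool's axes as they then stand; what a row does not reach is not made up. A row lasts 1/10 s, in which the tool goes at most 50 mm and 8.59 degrees, less where a joint would pass 70% of its speed; a pose out of reach is approached as far as the arm can. A call with a gripper value outside its range is refused whole. The fingers move at their own pace and stop on an object; the grip force is fixed at half the most. Time passes only in rows, so rows that do not move let the fingers close. It gives the time, the measured TCP pose, the force and the opening at its end, in the units of the state.
- ctrl.get_obs(): the state, without advancing time (a new reading comes with each control period).
- ctrl.camera(name): name is "side" or "top" or "wrist"; returns the picture (420x560x3 uint8, blue, green, red); there is no depth.
- ctrl.camera_params(name): a dict with "mtx" (3x3 intrinsics, pixels), "pose" (4x4, takes a point from camera to world coordinates); the wrist camera has in their place "hand_eye" (4x4, takes a point from camera to tool coordinates, whose origin is the TCP and whose axes are the tool frame's). Camera axes: x right, y down, z forward; pixel columns grow to the right and rows downward; lengths in m; the calibration is good to about 2 mm. A picture is of the moment at which its call begins: read the wrist's pose just before it. camera_params takes no time and is no camera call.
- ctrl.hand_in(): hands the job in, once; it reports no verdict.
Trained networks look in the newest picture that a camera, given by its name, has taken for a name from the list of things; names that differ only in an ending like _2 or _b are one class to them, and where a whole thing is asked for, a point or a joint stands for the part that bears it (a point fixed in the world has none). Each returns a list of dicts, best first, with "conf" (0 to 1); they miss things now and then, are a little off and sometimes report something else, mostly with a low value. They report only what shows in the picture. A call takes as long as a camera call.
- ctrl.boxes_of(camera, thing): "point" ([x, y, z] in m, in the coordinates of the camera as it stood for that picture, good to about 4 mm: the middle of the surface that is visible of it).
- ctrl.trace(camera, thing): "pixels" (420x560 bool, what is visible of it).
- ctrl.landmark_of(camera, thing): "point" ([x, y, z] in m, in the coordinates of the camera as it stood for that picture, good to about 4 mm: a listed point, or the origin of a listed thing).
The state is a dict: "time_s": time; "q": joint angles; "dq": joint speeds; "joint_efforts": joint torques, N m; "eef_pos": TCP position; "eef_rot": TCP orientation; "wrist_force": force on the tool from outside, world axes, zero at the start; "torque": the same for the moment, N m; "opening": opening from 0.0 (shut) to 1.0 (fully open).
Only numpy, scipy, OpenCV 4.12 (cv2) and the standard library are available. Lean on these libraries where they do the work, as an engineer would, in place of code of your own. Each camera call takes 0.05 s, during which the arm holds its last target. There are 200 camera calls.

## Working session

There is one attempt and no reset: what is moved stays moved. The work goes in short steps, Python scripts to look and compute and a tool call to move; the robot and the scene stay as the last step left them, time stands still between calls to the robot, and variables do not carry over. Pictures are saved under pics/ and viewed, about 8 in all and at most 12, crops included, and the job is handed in when it is done.

Besides the shell and the picture viewer there is one more tool, called after "Request:" by a JSON object that holds its "op" and its "data". carry_out: Moves the arm, as the interface text tells. Its arguments: {"type":"object","properties":{"motion":{"type":"array"}},"required":["motion"]}

```bash
mkdir -p pics; cat > h.py <<'E'
from bench import ctrl
import numpy as np, cv2
from scipy.spatial.transform import Rotation as R
def world(cam,p):
    P=ctrl.camera_params(cam)
    return (np.array(P["pose"])@np.append(p,1))[:3]
E
python3 - <<'E'
from h import *
for c in ("top","side"):
    cv2.imwrite(f"pics/{c}0.png",ctrl.camera(c))
    for t in ["valve_axis","lever_tip","tap_axis","spout_mouth","empty_pan","bread_pan","bottle","cup","jar","ramekin"]:
        r=ctrl.landmark_of(c,t)
        print(c,t,[(np.round(world(c,d["point"]),3).tolist(),round(d["conf"],2)) for d in r[:2]])
o=ctrl.get_obs();print(o["eef_pos"],o["eef_rot"],o["time_s"],o["opening"],R.from_quat(np.roll(o["eef_rot"],-1)).as_matrix().round(3))
print(ctrl.grip_depth)
E
```

```text
top valve_axis [([0.483, 0.346, 0.108], 0.8), ([0.519, -0.059, 0.158], 0.56)]
top lever_tip [([0.375, 0.338, 0.107], 0.61), ([0.572, -0.191, 0.002], 0.15)]
top tap_axis []
top spout_mouth [([0.516, -0.063, 0.155], 0.85)]
top empty_pan [([0.575, 0.109, 0.002], 0.57)]
top bread_pan [([0.574, -0.19, -0.002], 0.78)]
top bottle [([0.507, -0.366, -0.0], 0.59), ([0.694, -0.043, 0.201], 0.3)]
top cup [([0.557, -0.035, 0.002], 0.82)]
top jar [([0.718, 0.347, -0.0], 0.75)]
top ramekin [([0.701, -0.348, -0.0], 0.79), ([0.72, 0.349, 0.001], 0.7)]
side valve_axis [([0.488, 0.351, 0.105], 0.75), ([0.707, -0.348, 0.002], 0.47)]
side lever_tip [([0.376, 0.341, 0.102], 0.81)]
side tap_axis [([0.724, 0.347, 0.004], 0.74), ([0.7, -0.04, 0.201], 0.57)]
side spout_mouth [([0.723, 0.348, 0.003], 0.74), ([0.519, -0.059, 0.159], 0.7)]
side empty_pan [([0.58, 0.115, 0.002], 0.57), ([0.723, 0.349, 0.004], 0.31)]
side bread_pan [([0.574, -0.186, 0.001], 0.78), ([0.517, -0.063, 0.158], 0.63)]
side bottle [([0.509, -0.366, -0.0], 0.58)]
side cup [([0.376, 0.342, 0.105], 0.35)]
side jar [([0.718, 0.348, 0.004], 0.89)]
side ramekin [([0.559, -0.033, -0.001], 0.6), ([0.708, -0.347, 0.002], 0.47)]
[ 0.25520076 -0.51527901  0.23127753] [ 0.16113366  0.68850419  0.16115735 -0.68849563] 1.1 1.0027586241331543 [[ 0.     0.444 -0.896]
 [ 0.    -0.896 -0.444]
 [-1.    -0.    -0.   ]]
0.0187
```

View pics/top0.png

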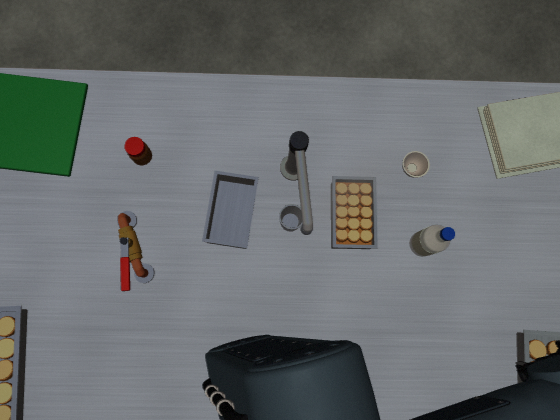

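View pics/side0.png

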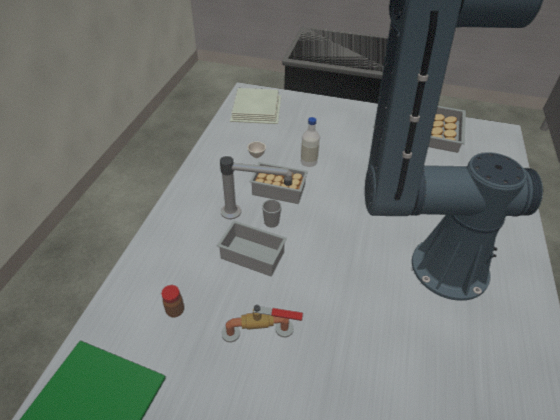

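Top view: the lever (tip at px 125,290) points at the robot and has to swing left (+y). The spout mouth (307,230) lies between the empty pan (231,210, to its left) and the bread (354,212, to its right). The side view agrees, so I'll push both toward +y from the −y side, starting with the move to the valve.

Request:
{"op": "carry_out", "data": {"motion": [0, 0, 0, -0.002, -0.0355, -0.0266, 1, 0, 0, 0, -0.002, -0.0355, -0.0266, 1, 0, 0, 0, -0.002, -0.0355, -0.0266, 1, 0, 0, 0, -0.002, -0.0355, -0.0266, 1, 0, 0, 0, -0.002, -0.0355, -0.0266, 1, 0, 0, 0, -0.002, -0.0355, -0.0266, 1, 0, 0, 0, -0.002, -0.0355, -0.0266, 1, 0, 0, 0, -0.002, -0.0355, -0.0266, 1, 0, 0, 0, -0.002, -0.0355, -0.0266, 1, 0, 0, 0, -0.002, -0.0355, -0.0266, 1]}}

```text
time_s: 2.1
eef_pos: [0.3374, -0.0692, 0.2509]
eef_rot: [0.158, 0.691, 0.156, -0.688]
wrist_force: [1.6, 0.2, -1.4]
opening: -0.001
```

Request:
{"op": "carry_out", "data": {"motion": [0, 0, 0, 0, -0.0355, -0.0266, 1, 0, 0, 0, 0, -0.0355, -0.0266, 1, 0, 0, 0, 0, -0.0355, -0.0266, 1, 0, 0, 0, 0, -0.0355, -0.0266, 1, 0, 0, 0, 0, -0.0355, -0.0266, 1, 0, 0, 0, 0, -0.0355, -0.0266, 1, 0, 0, 0, 0, -0.0355, -0.0266, 1, 0, 0, 0, 0, 0, 0, 1]}}

```text
time_s: 2.9
eef_pos: [0.3982, 0.2538, 0.254]
eef_rot: [0.161, 0.695, 0.157, -0.683]
wrist_force: [0.2, -1.3, 0.4]
opening: 0.002
```

```bash
python3 - <<'E'
from h import *
cv2.imwrite("pics/w1.png",ctrl.camera("wrist"))
o=ctrl.get_obs();M=R.from_quat(np.roll(o["eef_rot"],-1)).as_matrix();H=np.array(ctrl.camera_params("wrist")["hand_eye"])
for t in ["valve_axis","lever_tip"]:
    for d in ctrl.landmark_of("wrist",t)[:2]:
        print(t,(M@(H@np.append(d["point"],1))[:3]+o["eef_pos"]).round(4),round(d["conf"],2))
ctrl.camera("top")
for t in ["valve_axis","lever_tip"]:
    for d in ctrl.landmark_of("top",t)[:1]: print(t,world("top",d["point"]).round(4),d["conf"])
print(o["eef_pos"],M.round(3),o["q"])
E
```

```text
valve_axis [0.4847 0.3459 0.109 ] 0.9
[0.39793123 0.25194697 0.25388997] [[ 0.016  0.438 -0.899]
 [-0.004 -0.899 -0.438]
 [-1.     0.01  -0.013]] [ 0.31759865 -0.08764006  1.84035726 -0.00870192  1.3746983   1.43675528]
```

Request:
{"op": "carry_out", "data": {"motion": [0, 0, 0, 0.041, -0.006, -0.005, 1, 0, 0, 0, 0.041, -0.006, -0.005, 1, 0, 0, 0, 0.041, -0.006, -0.005, 1, 0, 0, 0, 0.041, -0.006, -0.005, 1, 0, 0, 0, 0, 0, 0, 1]}}

```text
time_s: 3.7
eef_pos: [0.4149, 0.2732, 0.0902]
eef_rot: [0.155, 0.7, 0.15, -0.681]
wrist_force: [-0.4, -0.1, 0.1]
opening: -0.001
```

```bash
cat > plan.py <<'E'
from h import *
def plan(piv,r,off,angs,n=1):
    "finger path following the bar clockwise; prints shift per row in tool axes"
    o=ctrl.get_obs();M=R.from_quat(np.roll(o["eef_rot"],-1)).as_matrix();p=np.array(o["eef_pos"])
    print("at",p.round(4),"F",np.round(o["wrist_force"],1))
    for a in np.deg2rad(angs):
        u=np.array([np.cos(a),np.sin(a)]);nn=np.array([-u[1],u[0]])
        t=np.append(np.array(piv[:2])+r*u+off*nn,piv[2]);print(round(np.rad2deg(a)),t.round(3),(M.T@(t-p)).round(4));p=t
E
python3 - <<'E'
from plan import *
plan((0.485,0.347,0.09),0.085,0.026,np.arange(184,100,-8))
E
```

```text
at [0.4149 0.2732 0.0902] F [-0.4 -0.1  0.1]
184 [0.402 0.315 0.09 ] [-0.0003 -0.0434 -0.006 ]
176 [0.398 0.327 0.09 ] [-0.0001 -0.0123 -0.0017]
168 [0.396 0.339 0.09 ] [-0.0001 -0.0119 -0.0034]
160 [0.396 0.352 0.09 ] [-0.     -0.0113 -0.005 ]
152 [0.398 0.364 0.09 ] [ 0.     -0.0105 -0.0065]
144 [0.401 0.376 0.09 ] [ 0.0001 -0.0095 -0.008 ]
136 [0.406 0.387 0.09 ] [ 0.0001 -0.0083 -0.0092]
128 [0.412 0.398 0.09 ] [ 0.0002 -0.007  -0.0103]
120 [0.42  0.408 0.09 ] [ 0.0002 -0.0055 -0.0111]
112 [0.429 0.416 0.09 ] [ 0.0002 -0.0039 -0.0118]
104 [0.439 0.423 0.09 ] [ 0.0003 -0.0022 -0.0122]
```

Request:
{"op": "carry_out", "data": {"motion": [0, 0, 0, 0, -0.015, -0.002, 1, 0, 0, 0, 0, -0.015, -0.002, 1, 0, 0, 0, 0, -0.014, -0.002, 1, 0, 0, 0, 0, -0.013, -0.002, 1, 0, 0, 0, 0, -0.012, -0.0034, 1, 0, 0, 0, 0, -0.011, -0.005, 1, 0, 0, 0, 0, -0.0105, -0.0065, 1, 0, 0, 0, 0, 0, 0, 1]}}

```text
time_s: 4.5
eef_pos: [0.4024, 0.3659, 0.0977]
eef_rot: [0.153, 0.703, 0.146, -0.679]
wrist_force: [0.0, -0.7, 0.3]
opening: -0.005
```

```bash
python3 - <<'E'
from plan import *
plan((0.485,0.347,0.09),0.085,0.026,np.arange(152,100,-8))
E
```

```text
at [0.4024 0.3659 0.0977] F [ 0.  -0.7  0.3]
152 [0.398 0.364 0.09 ] [ 0.0075 -0.0003  0.0053]
144 [0.401 0.376 0.09 ] [ 0.0001 -0.0096 -0.0079]
136 [0.406 0.387 0.09 ] [ 0.0002 -0.0084 -0.0091]
128 [0.412 0.398 0.09 ] [ 0.0002 -0.007  -0.0102]
120 [0.42  0.408 0.09 ] [ 0.0003 -0.0056 -0.0111]
112 [0.429 0.416 0.09 ] [ 0.0003 -0.004  -0.0117]
104 [0.439 0.423 0.09 ] [ 0.0003 -0.0023 -0.0122]
```

Request:
{"op": "carry_out", "data": {"motion": [0, 0, 0, 0.005, -0.0096, -0.004, 1, 0, 0, 0, 0.004, -0.0084, -0.007, 1, 0, 0, 0, 0.002, -0.008, -0.0102, 1, 0, 0, 0, 0.001, -0.007, -0.0111, 1, 0, 0, 0, 0.001, -0.006, -0.0117, 1, 0, 0, 0, 0, 0, 0, 1]}}

```text
time_s: 5.1
eef_pos: [0.4265, 0.4237, 0.0821]
eef_rot: [0.153, 0.701, 0.146, -0.681]
wrist_force: [-0.1, -0.4, 0.1]
opening: 0.001
```

```bash
python3 - <<'E'
from plan import *
ctrl.camera("side")
print([(world("side",d["point"]).round(4),d["conf"]) for d in ctrl.landmark_of("side","lever_tip")[:2]])
plan((0.485,0.347,0.09),0.085,0.026,[116,112,108,104,100])
E
```

```text
[(array([0.4386, 0.4506, 0.1028]), 0.75)]
at [0.4255 0.4226 0.082 ] F [-0.4  0.5 -0.6]
116 [0.424 0.412 0.09 ] [-0.008   0.0093  0.0052]
112 [0.429 0.416 0.09 ] [ 0.0001 -0.0018 -0.0059]
108 [0.434 0.42  0.09 ] [ 0.0001 -0.0014 -0.0061]
104 [0.439 0.423 0.09 ] [ 0.0001 -0.0009 -0.0061]
100 [0.445 0.426 0.09 ] [ 0.0001 -0.0005 -0.0062]
```

Request:
{"op": "carry_out", "data": {"motion": [0, 0, 0, -0.003, 0.0005, -0.006, 1, 0, 0, 0, -0.003, 0.0005, -0.006, 1, 0, 0, 0, -0.001, 0.0005, -0.006, 1, 0, 0, 0, 0, 0, 0, 1]}}

```text
time_s: 5.6
eef_pos: [0.4332, 0.4254, 0.0863]
eef_rot: [0.155, 0.693, 0.144, -0.689]
wrist_force: [0.6, -0.1, 0.8]
opening: -0.001
```

Request:
{"op": "carry_out", "data": {"motion": [0, 0, 0, 0, 0.0005, -0.006, 1, 0, 0, 0, 0, 0.0005, -0.006, 1]}}

```text
time_s: 5.8
eef_pos: [0.4339, 0.4257, 0.0856]
eef_rot: [-0.157, -0.684, -0.142, 0.698]
wrist_force: [-29.3, -14.1, 26.3]
opening: 0.002
```

```bash
python3 - <<'E'
from plan import *
a=ctrl.camera("side");cv2.imwrite("pics/s2.png",cv2.resize(a[260:380,180:340],None,fx=4,fy=4))
print([(world("side",d["point"]).round(4),d["conf"]) for t in("lever_tip","valve_axis") for d in ctrl.landmark_of("side",t)[:2]])
o=ctrl.get_obs();print(o["wrist_force"],o["torque"],o["eef_pos"],R.from_quat(np.roll(o["eef_rot"],-1)).as_matrix().round(3))
E
```

```text
[(array([0.4472, 0.4552, 0.1042]), 0.52), (array([0.4872, 0.3504, 0.1028]), 0.81)]
[-25.60103806 -12.32892925  19.23408616] [-1.76988806  3.76826805 -0.14030102] [0.43394166 0.42570411 0.08578024] [[-0.014  0.415 -0.91 ]
 [-0.025 -0.91  -0.414]
 [-1.     0.017  0.023]]
```

View pics/s2.png

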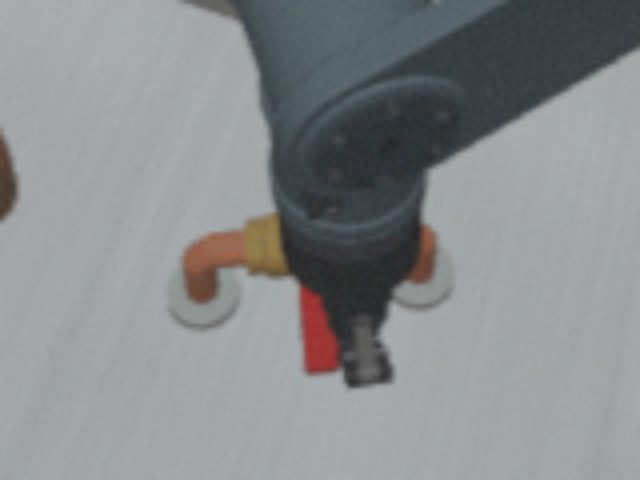

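Hard stop felt at about 30 N. I'll back off and check the angle.

Request:
{"op": "carry_out", "data": {"motion": [0, 0, 0, 0, 0, 0.015, 1, 0, 0, 0, 0, 0, 0.025, 1, 0, 0, 0, -0.04, 0, 0, 1, 0, 0, 0, -0.045, 0, 0, 1, 0, 0, 0, -0.045, 0, 0, 1, 0, 0, 0, -0.045, 0, 0, 1, 0, 0, 0, 0, 0.045, 0.01, 1, 0, 0, 0, 0, 0.045, 0.01, 1, 0, 0, 0, 0, 0.045, 0.01, 1, 0, 0, 0, 0, 0.045, 0.01, 1]}}

```text
time_s: 6.95
eef_pos: [0.4432, 0.2322, 0.2812]
eef_rot: [0.159, 0.691, 0.146, -0.69]
wrist_force: [0.7, 0.1, -0.4]
opening: -0.001
```

Request:
{"op": "carry_out", "data": {"motion": [0, 0, 0, 0, 0.045, 0.01, 1, 0, 0, 0, 0, 0.045, 0.01, 1, 0, 0, 0, 0, 0.045, 0.01, 1, 0, 0, 0, 0, 0.045, 0.01, 1, 0, 0, 0, 0, 0, 0, 1]}}

```text
time_s: 7.45
eef_pos: [0.4885, 0.0382, 0.2914]
eef_rot: [0.159, 0.697, 0.141, -0.685]
wrist_force: [0.2, 0.8, 0.2]
opening: 0.002
```

```bash
python3 - <<'E'
from plan import *
for c in("top","side"):
    a=ctrl.camera(c)
    if c=="top": cv2.imwrite("pics/t3.png",cv2.resize(a[150:340,60:320],None,fx=3,fy=3))
    for t in("lever_tip","valve_axis","spout_mouth","tap_axis","empty_pan"):
        print(c,t,[(world(c,d["point"]).round(4),round(d["conf"],2)) for d in ctrl.landmark_of(c,t)[:2]])
o=ctrl.get_obs();print(o["wrist_force"],o["eef_pos"],R.from_quat(np.roll(o["eef_rot"],-1)).as_matrix().round(3))
E
```

```text
top lever_tip [(array([0.443 , 0.4526, 0.1078]), 0.63)]
top valve_axis [(array([0.4862, 0.3475, 0.1068]), 0.67), (array([ 0.6942, -0.0405,  0.1981]), 0.18)]
top spout_mouth [(array([ 0.5151, -0.063 ,  0.1605]), 0.59)]
top tap_axis [(array([ 0.6959, -0.0404,  0.2007]), 0.81)]
top empty_pan []
side lever_tip [(array([0.448 , 0.4561, 0.1032]), 0.97)]
side valve_axis [(array([0.4859, 0.3509, 0.1066]), 0.82)]
side spout_mouth [(array([ 0.518 , -0.0632,  0.1601]), 0.6)]
side tap_axis [(array([ 0.6996, -0.0401,  0.2011]), 0.67)]
side empty_pan [(array([0.5799, 0.1136, 0.0017]), 0.81)]
[ 0.6432456   0.16977425 -0.2867837 ] [0.48663657 0.0443652  0.2901064 ] [[ 0.019  0.422 -0.906]
 [-0.017 -0.906 -0.422]
 [-1.     0.024 -0.01 ]]
```

View pics/t3.png

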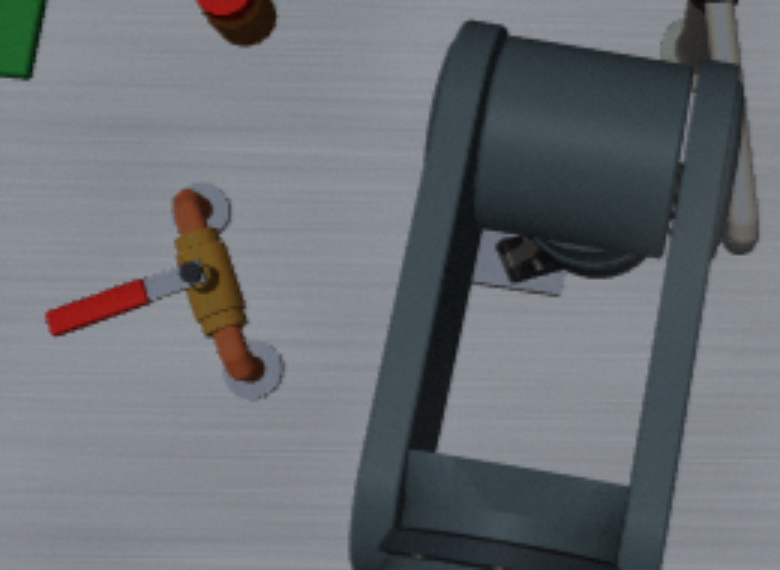

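Pixel check: the pipe runs (190,208)→(245,365) and the lever (145,290)→(50,325), which is 90° apart, so the valve is shut. Next I'll cross above the spout to its −y side.

Request:
{"op": "carry_out", "data": {"motion": [0, 0, 0, 0, 0.038, -0.002, 1, 0, 0, 0, 0, 0.038, -0.002, 1, 0, 0, 0, 0, 0.038, -0.002, 1, 0, 0, 0, 0, 0.038, -0.002, 1, 0, 0, 0, 0, 0.038, -0.002, 1, 0, 0, 0, 0, 0, 0, 1]}}

```text
time_s: 8.65
eef_pos: [0.5795, -0.1263, 0.2945]
eef_rot: [0.163, 0.695, 0.148, -0.684]
wrist_force: [0.4, -0.1, -0.8]
opening: 0.002
```

```bash
python3 - <<'E'
from plan import *
plan((0.698,-0.0405,0.175),0.13,0.06,[187])
E
```

```text
at [ 0.5795 -0.1263  0.2945] F [ 0.4 -0.1 -0.8]
187 [ 0.576 -0.116  0.175] [ 0.1192 -0.0136 -0.0003]
```

Request:
{"op": "carry_out", "data": {"motion": [0, 0, 0, 0.04, 0, 0, 1, 0, 0, 0, 0.04, 0, 0, 1, 0, 0, 0, 0.037, 0, 0, 1, 0, 0, 0, 0, 0, 0, 1]}}

```text
time_s: 9.05
eef_pos: [0.5832, -0.1283, 0.1756]
eef_rot: [0.163, 0.696, 0.147, -0.683]
wrist_force: [-1.3, -0.1, -0.9]
opening: -0.001
```

```bash
python3 - <<'E'
from plan import *
plan((0.698,-0.0405,0.177),0.13,0.026,np.arange(187,125,-5))
E
```

```text
at [ 0.5832 -0.1283  0.1756] F [-1.3 -0.1 -0.9]
187 [ 0.572 -0.082  0.177] [-0.0024 -0.0464 -0.0098]
182 [ 0.569 -0.071  0.177] [-0.0003 -0.0114 -0.0019]
177 [ 0.567 -0.06   0.177] [-0.0003 -0.0112 -0.0029]
172 [ 0.566 -0.048  0.177] [-0.0002 -0.0109 -0.0039]
167 [ 0.565 -0.037  0.177] [-0.0002 -0.0105 -0.0048]
162 [ 0.566 -0.025  0.177] [-0.0002 -0.0101 -0.0057]
157 [ 0.568 -0.014  0.177] [-0.0002 -0.0095 -0.0066]
152 [ 0.571 -0.002  0.177] [-0.0001 -0.0089 -0.0074]
147 [0.575 0.008 0.177] [-0.0001 -0.0082 -0.0081]
142 [0.58  0.019 0.177] [-0.0001 -0.0075 -0.0088]
137 [0.585 0.029 0.177] [-0.     -0.0067 -0.0094]
132 [0.592 0.039 0.177] [-0.     -0.0059 -0.01  ]
127 [0.599 0.048 0.177] [ 0.     -0.005  -0.0104]
```

Request:
{"op": "carry_out", "data": {"motion": [0, 0, 0, 0, -0.016, -0.003, 1, 0, 0, 0, 0, -0.015, -0.003, 1, 0, 0, 0, 0, -0.014, -0.003, 1, 0, 0, 0, 0, -0.0114, -0.002, 1, 0, 0, 0, 0, -0.0112, -0.003, 1, 0, 0, 0, 0, -0.011, -0.004, 1, 0, 0, 0, 0, -0.0105, -0.005, 1, 0, 0, 0, 0, -0.01, -0.0057, 1, 0, 0, 0, 0, -0.0095, -0.0066, 1, 0, 0, 0, 0, 0, 0, 1]}}

```text
time_s: 10.05
eef_pos: [0.5717, -0.0049, 0.1828]
eef_rot: [0.167, 0.701, 0.145, -0.679]
wrist_force: [0.6, -0.1, 0.5]
opening: -0.003
```

```bash
python3 - <<'E'
from plan import *
for c in ("side","top"):
    ctrl.camera(c)
    print([(world(c,d["point"]).round(4),round(d["conf"],2)) for d in ctrl.landmark_of(c,"spout_mouth")[:2]])
plan((0.698,-0.0405,0.177),0.13,0.026,np.arange(152,120,-5))
E
```

```text
[(array([0.5368, 0.0442, 0.1605]), 0.58)]
[(array([0.5375, 0.0462, 0.1579]), 0.75)]
at [ 0.5715 -0.0067  0.1826] F [-0.1 -0.2 -0.1]
152 [ 0.571 -0.002  0.177] [ 0.0055 -0.0043 -0.0013]
147 [0.575 0.008 0.177] [-0.0001 -0.0082 -0.0081]
142 [0.58  0.019 0.177] [-0.0001 -0.0075 -0.0088]
137 [0.585 0.029 0.177] [-0.     -0.0067 -0.0094]
132 [0.592 0.039 0.177] [ 0.     -0.0059 -0.01  ]
127 [0.599 0.048 0.177] [ 0.0001 -0.005  -0.0104]
122 [0.607 0.056 0.177] [ 0.0001 -0.004  -0.0108]
```

Request:
{"op": "carry_out", "data": {"motion": [0, 0, 0, 0.003, -0.006, -0.003, 1, 0, 0, 0, 0.002, -0.008, -0.008, 1, 0, 0, 0, 0, -0.0075, -0.009, 1, 0, 0, 0, 0, -0.0067, -0.0094, 1, 0, 0, 0, 0, -0.004, -0.007, 1, 0, 0, 0, 0, 0, 0, 1]}}

```text
time_s: 10.85
eef_pos: [0.5926, 0.0395, 0.1766]
eef_rot: [0.166, 0.7, 0.143, -0.679]
wrist_force: [-0.6, -0.7, -0.0]
opening: 0.003
```

```bash
python3 - <<'E'
from plan import *
for c in ("side","top"):
    ctrl.camera(c)
    print([(world(c,d["point"]).round(4),round(d["conf"],2)) for t in ("spout_mouth","empty_pan") for d in ctrl.landmark_of(c,t)[:2]])
plan((0.698,-0.0405,0.177),0.13,0.026,np.arange(140,120,-3))
E
```

```text
[(array([0.5732, 0.0957, 0.1551]), 0.98), (array([0.5784, 0.1156, 0.0018]), 0.6)]
[(array([0.5728, 0.0954, 0.157 ]), 0.55), (array([ 5.756e-01,  1.097e-01, -1.000e-04]), 0.61)]
at [0.592  0.0382 0.1768] F [ 0.5  0.3 -0.3]
140 [0.582 0.023 0.177] [-0.0002  0.0093  0.0157]
137 [0.585 0.029 0.177] [-0.     -0.0039 -0.0057]
134 [0.589 0.035 0.177] [-0.     -0.0036 -0.0059]
131 [0.593 0.041 0.177] [ 0.     -0.0033 -0.0061]
128 [0.597 0.046 0.177] [ 0.     -0.003  -0.0063]
125 [0.602 0.051 0.177] [ 0.     -0.0027 -0.0064]
122 [0.607 0.056 0.177] [ 0.0001 -0.0023 -0.0065]
```

Request:
{"op": "carry_out", "data": {"motion": [0, 0, 0, 0, -0.003, -0.006, 1, 0, 0, 0, 0, -0.002, -0.004, 1, 0, 0, 0, 0, 0, 0, 1, 0, 0, 0, 0, 0.003, 0.015, 1, 0, 0, 0, 0, 0.005, 0.03, 1, 0, 0, 0, -0.03, 0, 0, 1, 0, 0, 0, -0.045, 0, 0, 1, 0, 0, 0, -0.045, 0, 0, 1, 0, 0, 0, 0, 0.03, 0.03, 1, 0, 0, 0, 0, 0.03, 0.03, 1]}}

```text
time_s: 12.15
eef_pos: [0.5265, -0.0525, 0.2995]
eef_rot: [0.167, 0.699, 0.147, -0.68]
wrist_force: [0.0, -1.0, -0.7]
opening: -0.001
```

Request:
{"op": "carry_out", "data": {"motion": [0, 0, 0, 0, 0.03, 0.03, 1, 0, 0, 0, 0, 0.03, 0.03, 1, 0, 0, 0, 0, 0.03, 0.03, 1, 0, 0, 0, 0, 0.04, 0.01, 1, 0, 0, 0, 0, 0.04, 0.01, 1, 0, 0, 0, 0, 0, 0, 1, 0, 0, 0, 0, 0, 0, 1]}}

```text
time_s: 12.85
eef_pos: [0.4995, -0.2631, 0.3071]
eef_rot: [0.167, 0.702, 0.144, -0.677]
wrist_force: [0.3, -0.1, 0.1]
opening: 0.005
```

```bash
python3 - <<'E'
from plan import *
for c in ("side","top"):
    a=ctrl.camera(c)
    if c=="top": cv2.imwrite("pics/t4.png",a)
    for t in ["lever_tip","valve_axis","tap_axis","spout_mouth","empty_pan","bread_pan","bottle","cup","jar","ramekin"]:
        print(c,t,[(world(c,d["point"]).round(3),round(d["conf"],2)) for d in ctrl.landmark_of(c,t)[:1]])
o=ctrl.get_obs();print(o["eef_pos"],o["wrist_force"],o["time_s"])
E
```

```text
side lever_tip [(array([0.447, 0.454, 0.107]), 0.77)]
side valve_axis [(array([0.487, 0.35 , 0.105]), 0.76)]
side tap_axis [(array([ 0.694, -0.043,  0.201]), 0.6)]
side spout_mouth [(array([0.584, 0.105, 0.16 ]), 0.65)]
side empty_pan [(array([0.581, 0.114, 0.003]), 0.93)]
side bread_pan [(array([ 0.575, -0.187,  0.002]), 0.85)]
side bottle [(array([ 0.511, -0.366, -0.001]), 0.97)]
side cup [(array([ 0.56 , -0.034, -0.005]), 0.74)]
side jar [(array([0.722, 0.351, 0.004]), 0.6)]
side ramekin [(array([ 0.705, -0.349,  0.002]), 0.67)]
top lever_tip [(array([0.444, 0.454, 0.113]), 0.93)]
top valve_axis [(array([0.484, 0.348, 0.105]), 0.85)]
top tap_axis [(array([ 0.701, -0.346, -0.002]), 0.69)]
top spout_mouth []
top empty_pan [(array([0.575, 0.11 , 0.002]), 0.62)]
top bread_pan [(array([ 0.571, -0.19 ,  0.001]), 0.64)]
top bottle []
top cup [(array([ 0.557, -0.039,  0.001]), 0.92)]
top jar [(array([ 0.716,  0.348, -0.004]), 0.61)]
top ramekin [(array([ 0.703, -0.351, -0.001]), 0.75)]
[ 0.49947312 -0.26275601  0.30728478] [-0.10992615  0.7007563  -0.2969617 ] 13.95
```

View pics/t4.png

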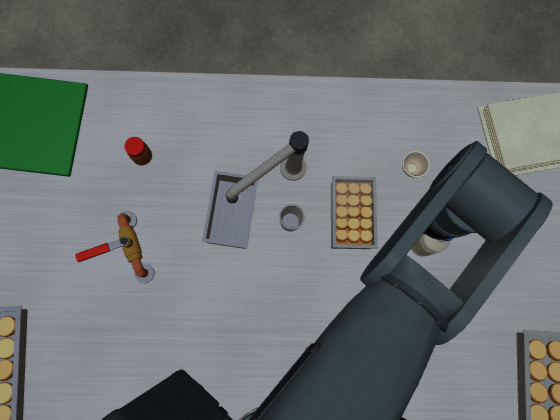

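The spout mouth (px 232,196) is over the empty pan, about 10 mm from its centre. The lever (77,257) is square across the pipe, and nothing else has moved. Handing in.

```bash
python3 -c "
from bench import ctrl
print(ctrl.hand_in())"
```

```text
the job is handed in; nothing more can be done
None
```

The valve lever is shut and the spout's mouth is over the empty pan. I handed the job in after about 14 s of robot time; no verdict is reported.

- **Valve:** I pushed the lever clockwise with the shut fingers until it hit its stop. The force was about 30 N sideways plus about 26 N upward, which I put down to friction and did not check further. From the top picture, the lever sits about 90° to the pipe.
- **Spout:** I crossed above it and pushed it away from the bread. In the last side-camera check the mouth was about 10 mm from the empty pan's centre. The top camera's network missed the mouth, but the picture shows it over the pan.
- **Everything else:** Both pans, the cup, jar and ramekin measured within about 5 mm of where they started, which is the measurement noise. The bottle was confirmed only from the side because the arm hid it from above.
- **Disagreement:** The top network once took the ramekin for the tap's axis in the last check; I ignored that.
- **Robot:** The arm ended clear of everything, with the fingers about 0.31 m up and wrist force near zero.

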